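Lock a spring nut into the strut channel and seat the tube clamp on it

TASK

Mount the next tube clamp on the strut channel at the yellow paint mark. Lift the spring nut from its wooden block, feel it into the slot at the mark, press it gently down on its spring, turn it a quarter turn clockwise and let it rise so that its grooves catch the channel lips; then lower the loose green clamp half over its stud until it lies flat on the channel, lined up like the one already fitted. Be gentle, never force anything against the channel, leave the other parts on the bench alone, and let go at the end.

Things in the scene. Friction and masses are not known exactly. Their poses are not given: they have to be found in the camera images.
- channel: Bare metal strut channel fixed to the bench, 320 mm long, 41 x 41 mm outside, 2.5 mm sheet. A 22 mm slot runs along its top between two lips whose edges turn down 7 mm (to 34 mm above the bench); inside it is 36 mm wide, its floor 2.5 mm up. Origin: middle of its underside; x along it, z up. A clamp half is already fitted 110 mm along -x from the origin, its stud tip 93 mm up.
- mark: Yellow paint mark, an 8 mm wide stripe across the lips and sides of the channel. Origin: on the channel's centre line at bench level; x along the channel.
- nut: Steel spring nut: plate 34.6 (x) x 20.7 (y) mm, 8 mm thick to its groove floors, 10.5 over its ridges; two grooves along y, 4.3 mm wide, 12.35 mm either side of centre. Two corners are rounded: in the channel it turns only clockwise from above and stops just past 90 degrees. Origin: underside of plate, on the stud; z up. Locked, it lies 26 mm above the channel's origin; to turn, 3 to 9 mm lower.
- stud_tip (a point): Top of the nut's upright stud, 67 mm above the nut's origin. Stud 14 mm thick; from 22 mm above the origin to its top it has two flats 11 mm apart, 8.6 mm wide, that face the nut's +x and -x: grip here. A 12 mm thick coil spring stands out 30 mm below the plate: 0.8 N per mm, 16 mm travel, then solid; locked it is 6.5 mm pressed (5 N). Weight of nut, stud and spring about 120 g.
- clamp: Loose green plastic lower half of a twin tube clamp, lying flat on the bench: 74 (x) x 30 (y) x 20 (z) mm, about 50 g, two half-round seats along y in its top, at x = +-24 mm, and a 15.5 mm upright hole through its middle. Origin: centre of the underside, on the hole's axis. Fitted: x along the channel (either way round), underside on the lips, 41 mm above the bench.
- block: Wooden block fixed to the bench, 80 (x) x 46 (y) x 38 (z) mm, with two 24 mm holes; the nut's plate lies on its top with the spring hanging in the hole at x = -19 mm. Origin: centre of its underside.
- valve_plate: Bystander: flat steel ring, 72 mm across, 10 mm thick, lying on the bench. Origin: centre of its underside.
- cylinder_block: Bystander: heavy steel drum with nine bores, 96 mm across, 75 mm tall. Origin: centre of its underside.
- piston: Bystander: brass piston standing on its slipper foot, 33 mm across, 60 mm tall. Origin: centre of its underside.
- hammer: Bystander: hammer lying on the bench, handle towards its -x. Origin: under its middle, at bench level.
Mind the look-alikes: they are no part of the job. Leave any orange look-alike of the nut alone.

How it is judged:
On the way:
1. the nut stands locked at the mark: long side across the channel within 8 degrees, grooves up on the lips (26 mm, -1.5/+2), let go (angle between the x axis of nut and the y axis of channel, either way round below 0.14 rad and z of nut in the frame of channel between 0.0245 and 0.028 m and x of nut in the frame of mark between -0.01 and 0.01 m and horizontal distance between nut and mark below 0.012 m and angle between nut's own z axis and vertical below 0.08 rad and contact force between the fingers and nut below 0.1 N), for 0.2 s.
At the end, for the whole second after the job is handed in: Nut locked within 10 mm of the mark: long side across the channel within 8 degrees, 26 mm up (-1.5/+2), upright; clamp over its stud, flat on the lips (41 mm, +-2), its length along the channel within 11 degrees; both at rest (angle between the x axis of nut and the y axis of channel, either way round below 0.14 rad and z of nut in the frame of channel between 0.0245 and 0.028 m and x of nut in the frame of mark between -0.01 and 0.01 m and horizontal distance between nut and mark below 0.012 m and angle between nut's own z axis and vertical below 0.08 rad and horizontal distance between clamp and nut below 0.006 m and z of clamp in the frame of channel between 0.039 and 0.043 m and angle between clamp's own z axis and vertical below 0.05 rad and angle between the x axis of clamp and the x axis of channel, either way round below 0.2 rad and linear speed of each of clamp, nut below 0.01 m/s); the robot touches nothing.
It fails at once if the nut is forced against the channel with more than 35 N (contact force between nut and channel above 35 N).
It fails at once if the clamp is forced against the channel or the nut with more than 30 N (contact force between clamp and channel above 30 N or contact force between clamp and nut above 30 N).
It fails at once if another part on the bench is moved more than 15 mm (distance of any of valve_plate, cylinder_block, piston, hammer from where it was at the start of the episode above 0.015 m).
It also fails if it takes over 72 s, if anything falls off the work surface, if the arm or the gripper's body presses on something with over 40 N, if the wrist force passes 120 N, or if a joint passes its speed limit or range.

ROBOT

A 6-joint arm with a two-finger parallel gripper is mounted at the origin on the work surface. World frame = base frame: x ahead of the robot, y to its left, z up, the work surface at z = 0. Lengths are in m, angles in rad, forces in N, time in s.
With the tool pointing down it reaches from about 0.3 to 0.775 m from the base axis. Payload 14.6 kg.
Tool frame: the origin (TCP) lies on the centre line of the jaws, within the pads' length; the fingertips stand 8 mm ahead of it and the grasp point (between the pads) lies 11 mm behind it; z points along the fingers, y is the line along which they close (so a half turn about z gives the same grasp; the last joint's range is limited). The gripper opens to 85 mm and grips with 20 to 120 N. Pads are 22 mm wide; open, the fingers measure 114 mm over their backs; the gripper's body (76 mm by 85 mm) begins 54 mm behind the grasp point. The pads swing forward as they close: fully open they stand 13 mm farther back than shut.
Start: joints at [-1.317, 0.3, 1.521, -0, 1.321, -0.067], TCP at [0.173, -0.522, 0.239] pointing down, gripper open.
Joint ranges: [-3.03, 3.03], [-0.79, 2.21], [0.23, 2.52], [-1.04, 4.18], [0, 3.07], [-2.55, 2.55]. Speed limits (rad/s): [2.22, 2.22, 2.57, 3.14, 3.14, 3.14].

INTERFACE

Orientations are given as [roll, pitch, yaw] about the fixed x, y, z axes, in that order (R = Rz(yaw) Ry(pitch) Rx(roll)).
In Python, from plant import arm, camera, get_calibration, search_frame gives the robot as it stands.
- The arm moves only by the tool drive_tool, never from a script. Its argument "steps" is a list of rows, each an object with "offset": the shift along the tool's x, y, z in m, a list of three; "rot": the turn, a rotation vector about the tool's x, y, z in degrees, a list of three. In form: [{"offset": [dx, dy, dz], "rot": [ax, ay, az]}, ...]. A call has 1 to 10 rows; each row is the pose to reach, as a shift and turn from the pose commanded when the call began, along the tool's axes at that moment; what a row does not reach only later rows make up. A row lasts 1/8 s, in which the tool goes at most 62.5 mm and 10.7 degrees, less where a joint would pass 70% of its speed; a pose out of reach is approached as far as the arm can. A call with a gripper value outside its range is refused whole. "jaw" is the finger opening in m, from 0 to 0.0854, set as the call begins (left out, the last holds). The fingers move at their own pace and stop on an object; "force" is the grip in N (left out, the last holds). Time passes only in rows, so rows that repeat a pose let the fingers close. It gives the time, the measured TCP pose, the force, the opening and the grip force at its end, in the units of the state.
- arm.read_state(): the state, without advancing time (a new reading comes with each control period).
- camera(name): name is "scene" or "side" or "wrist"; returns the picture (420x560x3 uint8, red, green, blue); there is no depth.
- get_calibration(name): a dict with "fx", "fy", "cx", "cy" (pixels), "cam_to_world" (4x4, takes a point from camera to world coordinates). Camera axes: x right, y down, z forward; pixel columns grow to the right and rows downward; lengths in m; the calibration is good to about 2 mm. A picture is of the moment at which its call begins: read the wrist's pose just before it. get_calibration takes no time and is no camera call; for the wrist camera it gives the pose at the moment of the call.
- arm.finish_job(): hands the job in; it is judged then, once.
Trained networks look in the newest picture that a camera, given by its name, has taken for a name from the list of things; names that differ only in an ending like _2 or _b are one class to them, and where a whole thing is asked for, a point or a joint stands for the part that bears it (a point fixed in the world has none). Each returns a list of dicts, best first, with "score" (0 to 1); they miss things now and then, are a little off and sometimes report something else, mostly with a low value. They report only what shows in the picture. A call takes as long as a camera call. They do not tell look-alikes from the thing itself.
- search_frame(camera, name): "box" ([centre column, centre row, width, height] in pixels, round what is visible of it).
The state is a dict: "time": time; "joint_pos": joint angles; "qvel": joint speeds; "joint_torque": joint torques, N m; "tool_pos": TCP position; "tcp_rot": TCP orientation; "contact_force": force on the tool from outside, world axes, zero at the start; "torque": the same for the moment, N m; "opening": finger opening in m; "gripper_force": force on a finger pad.
Only numpy, scipy, OpenCV 4.12 (cv2) and the standard library are available. Lean on these libraries where they do the work, as an engineer would, in place of code of your own. Each camera call takes 0.05 s, during which the arm holds its last target. There are 200 camera calls.

## Working session

There is one attempt and no reset: what is moved stays moved. The work goes in short steps, Python scripts to look and compute and a tool call to move; the robot and the scene stay as the last step left them, time stands still between calls to the robot, and variables do not carry over. Pictures are saved under pics/ and viewed, at most 10 in all, crops included, and the job is handed in when it is done.

Besides the shell and the picture viewer there is one more tool, called as a command line: name --argument value ..., lists and objects as JSON in quotes. drive_tool: Moves the arm, as the interface text tells. Its arguments: {"type":"object","properties":{"steps":{"type":"array","items":{"type":"object","properties":{"offset":{"type":"array","items":{"type":"number"}},"rot":{"type":"array","items":{"type":"number"}}}}},"jaw":{"type":"number"},"force":{"type":"number"}},"required":["steps"]}

```bash
ls; mkdir -p pics; cat > h.py <<'E'
import numpy as np, cv2
from plant import arm, camera, get_calibration, search_frame
def snap(n,f):
    c=get_calibration(n); im=camera(n); cv2.imwrite('pics/'+f,im[:,:,::-1]); return im,c
def ray(c,u,v):
    T=np.array(c['cam_to_world']); d=T[:3,:3]@np.array([(u-c['cx'])/c['fx'],(v-c['cy'])/c['fy'],1]); return T[:3,3],d
def at(c,u,v,z):
    o,d=ray(c,u,v); return (o+d*(z-o[2])/d[2])
def proj(c,p):
    T=np.array(c['cam_to_world']); q=T[:3,:3].T@(np.array(p)-T[:3,3]); return np.array([c['fx']*q[0]/q[2]+c['cx'],c['fy']*q[1]/q[2]+c['cy']])
E
python3 - <<'E'
from h import *
ims=[]
for n in ['scene','side','wrist']:
    im,c=snap(n,n+'0.png'); ims.append(im)
    print(n,np.round(np.array(c['cam_to_world']),3).tolist(),c['fx'],c['cx'])
    if n!='wrist':
        for k in ['channel','mark','nut','stud_tip','clamp','block']:
            for d in search_frame(n,k)[:3]: print(k,round(d['score'],2),np.round(d['box']).tolist(), np.round(at(c,d['box'][0],d['box'][1],0.02),3))
print(arm.read_state())
E
```

```text
pics
scene [[-0.257, 0.512, -0.82, 1.334], [0.966, 0.125, -0.224, 0.249], [-0.012, -0.85, -0.527, 0.578], [0.0, 0.0, 0.0, 1.0]] 436.635200925409 282.0309093369066
channel 0.73 [280.0, 224.0, 172.0, 68.0] [0.525 0.022 0.02 ]
channel 0.5 [397.0, 211.0, 12.0, 30.0] [0.405 0.282 0.02 ]
nut 0.61 [439.0, 232.0, 19.0, 39.0] [0.475 0.375 0.02 ]
nut 0.56 [398.0, 211.0, 10.0, 32.0] [0.404 0.284 0.02 ]
nut 0.52 [424.0, 205.0, 12.0, 38.0] [0.363 0.345 0.02 ]
stud_tip 0.89 [438.0, 230.0, 15.0, 36.0] [0.466 0.372 0.02 ]
stud_tip 0.7 [381.0, 198.0, 11.0, 40.0] [0.349 0.24  0.02 ]
stud_tip 0.62 [428.0, 207.0, 16.0, 38.0] [0.37  0.354 0.02 ]
clamp 0.78 [163.0, 197.0, 33.0, 15.0] [ 0.479 -0.3    0.02 ]
clamp 0.53 [257.0, 268.0, 17.0, 33.0] [0.691 0.019 0.02 ]
clamp 0.42 [397.0, 235.0, 26.0, 35.0] [0.507 0.284 0.02 ]
block 0.69 [398.0, 234.0, 27.0, 39.0] [0.502 0.287 0.02 ]
block 0.44 [277.0, 224.0, 166.0, 74.0] [0.528 0.016 0.02 ]
side [[-0.665, -0.432, 0.61, -0.116], [-0.747, 0.36, -0.559, 0.66], [0.022, -0.827, -0.562, 0.734], [0.0, 0.0, 0.0, 1.0]] 481.61449854308404 276.0334442898456
channel 0.93 [
[... 777 characters left out ...]
3876072603107
{'time': 0.75, 'joint_pos': array([-1.31660320e+00,  2.99879837e-01,  1.52102861e+00, -1.75585459e-05,
        1.32066291e+00, -6.65894991e-02]), 'qvel': array([-0.00040059,  0.00135173,  0.0004269 , -0.0006456 , -0.00155679,
        0.00055602]), 'joint_torque': array([ 1.51408593e-03, -5.43294060e+01, -3.61953342e+01, -3.69240809e-05,
        5.26058830e-04,  2.38207099e-05]), 'tool_pos': array([ 0.17341587, -0.52193221,  0.23927953]), 'tcp_rot': array([3.14157253e+00, 1.83918752e-05, 3.20786969e-01]), 'contact_force': array([-0.44958771, -0.03107651, -0.01837866]), 'torque': array([-0.02014532, -0.00909727, -0.01675993]), 'gripper_force': 0.0, 'opening': 0.08567286849482837}
```

```bash
python3 - <<'E'
import cv2,numpy as np
a=cv2.imread('pics/scene0.png')[150:320,130:480]; b=cv2.imread('pics/side0.png')[160:380,130:430]
cv2.imwrite('pics/a.png',np.vstack([cv2.resize(a,(618,300),interpolation=2)[:, :],cv2.resize(b,(409,300),interpolation=2).copy() if 0 else cv2.copyMakeBorder(cv2.resize(b,(409,300),interpolation=2),0,0,0,209,cv2.BORDER_CONSTANT)]))
E
```

```text
(no output)
```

View pics/a.png

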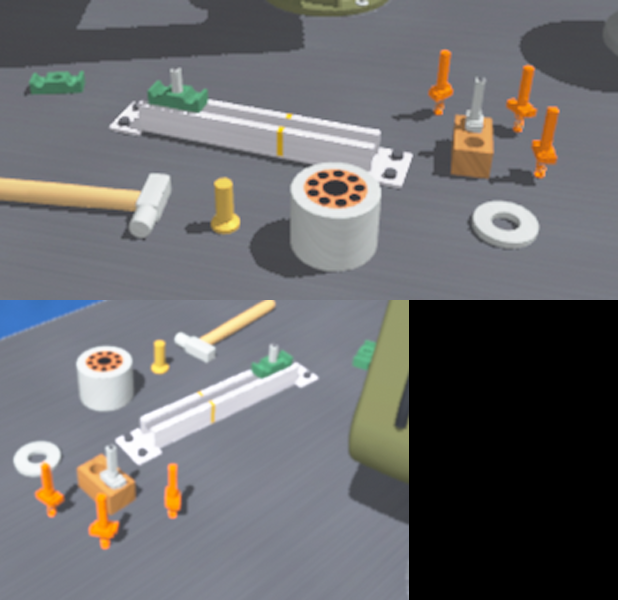

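View pics/side0.png

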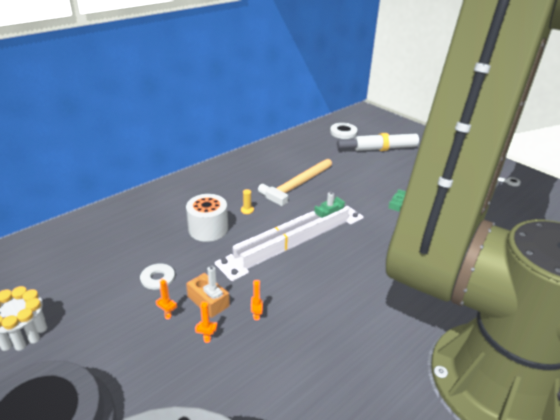

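The steel nut stands on the wooden block: side (213,282), scene (400,207). The three orange ones around it, at side (167,302), (207,322) and (257,301), are look-alikes, so I'll leave them alone. The loose clamp is at scene (163,197). The other green clamp is the fitted one, on the channel. Next I'll look from above with the wrist camera.

drive_tool --steps '[{"offset": [0.36,-0.2,-0.06],"rot": [0,0,0]},{"offset": [0.36,-0.2,-0.06],"rot": [0,0,0]},{"offset": [0.36,-0.2,-0.06],"rot": [0,0,0]},{"offset": [0.36,-0.2,-0.06],"rot": [0,0,0]},{"offset": [0.36,-0.2,-0.06],"rot": [0,0,0]},{"offset": [0.36,-0.2,-0.06],"rot": [0,0,0]},{"offset": [0.36,-0.2,-0.06],"rot": [0,0,0]},{"offset": [0.36,-0.2,-0.06],"rot": [0,0,0]},{"offset": [0.36,-0.2,-0.06],"rot": [0,0,0]},{"offset": [0.36,-0.2,-0.06],"rot": [0,0,0]}]'

```text
time: 2.0
tool_pos: [0.4514, -0.2194, 0.2992]
tcp_rot: [-3.141, 0.0, 0.319]
contact_force: [-0.2, 0.2, 0.7]
opening: 0.0851
gripper_force: 0.0
```

```bash
python3 - <<'E'
from h import *
im,c=snap('wrist','w1.png'); np.save('c1.npy',c,allow_pickle=True)
s=arm.read_state(); print(s['time'],s['tool_pos'],s['tcp_rot'],s['qvel'])
for k in ['channel','mark','nut','clamp','stud_tip']:
    for d in search_frame('wrist',k)[:3]: print(k,round(d['score'],2),np.round(d['box']).tolist(), np.round(at(c,d['box'][0],d['box'][1],0.02),3))
E
```

```text
2.05 [ 0.45143651 -0.21935109  0.29916671] [-3.14141950e+00  2.05693651e-04  3.19381554e-01] [ 0.00060393  0.00130629 -0.00122771 -0.00075014  0.00014127  0.00022683]
channel 0.58 [144.0, 70.0, 284.0, 140.0] [ 0.507 -0.029  0.02 ]
mark 0.49 [68.0, 22.0, 12.0, 43.0] [0.531 0.064 0.02 ]
clamp 0.55 [353.0, 185.0, 65.0, 25.0] [ 0.456 -0.312  0.02 ]
```

View pics/w1.png

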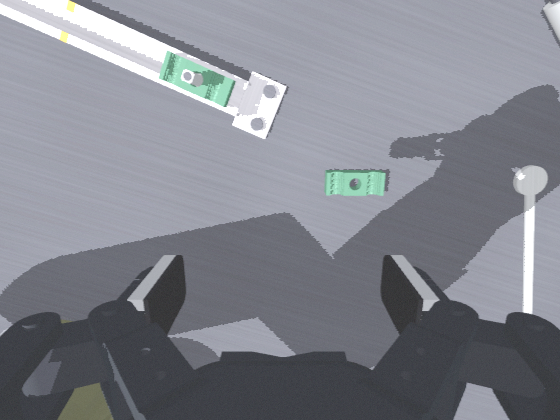

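The wrist view shows the loose clamp with its hole at about (355,184). The fitted clamp's stud is at (192,78) on the channel, and the mark is at about (68,7..37). Next I'll look over the channel and block.

drive_tool --steps '[{"offset": [0.09,-0.34,0],"rot": [0,0,0]},{"offset": [0.09,-0.34,0],"rot": [0,0,0]},{"offset": [0.09,-0.34,0],"rot": [0,0,0]},{"offset": [0.09,-0.34,0],"rot": [0,0,0]},{"offset": [0.09,-0.34,0],"rot": [0,0,0]},{"offset": [0.09,-0.34,0],"rot": [0,0,0]},{"offset": [0.09,-0.34,0],"rot": [0,0,0]},{"offset": [0.09,-0.34,0],"rot": [0,0,0]},{"offset": [0.09,-0.34,0],"rot": [0,0,0]}]'

```text
time: 3.42
tool_pos: [0.4304, 0.1315, 0.2993]
tcp_rot: [3.141, -0.0, 0.319]
contact_force: [-0.2, 0.2, -0.3]
opening: 0.0856
gripper_force: 0.0
```

```bash
python3 - <<'E'
from h import *
im,c=snap('wrist','w2.png'); np.save('c2.npy',c,allow_pickle=True)
s=arm.read_state(); print(s['time'],s['tool_pos'],s['tcp_rot'])
for k in ['channel','mark','nut','stud_tip','block']:
    for d in search_frame('wrist',k)[:3]: print(k,round(d['score'],2),np.round(d['box']).tolist(), np.round(at(c,d['box'][0],d['box'][1],0.04),3))
cv2.imwrite('pics/w2b.png',cv2.resize(im[:300,:,::-1],(800,429),interpolation=2))
E
```

```text
3.475 [0.43037518 0.1314876  0.29929856] [ 3.14150340e+00 -5.32642893e-05  3.19219188e-01]
channel 0.59 [395.0, 115.0, 299.0, 181.0] [0.53  0.029 0.04 ]
mark 0.67 [376.0, 108.0, 21.0, 36.0] [0.53  0.052 0.04 ]
nut 0.81 [88.0, 28.0, 59.0, 42.0] [0.509 0.381 0.04 ]
nut 0.8 [189.0, 171.0, 36.0, 32.0] [0.391 0.239 0.04 ]
nut 0.63 [158.0, 89.0, 42.0, 40.0] [0.472 0.295 0.04 ]
stud_tip 0.98 [89.0, 29.0, 65.0, 42.0] [0.509 0.379 0.04 ]
stud_tip 0.96 [189.0, 170.0, 35.0, 29.0] [0.392 0.239 0.04 ]
stud_tip 0.73 [157.0, 90.0, 45.0, 37.0] [0.471 0.295 0.04 ]
block 0.59 [177.0, 74.0, 57.0, 81.0] [0.495 0.279 0.04 ]
block 0.27 [393.0, 116.0, 303.0, 182.0] [0.528 0.031 0.04 ]
```

View pics/w2b.png

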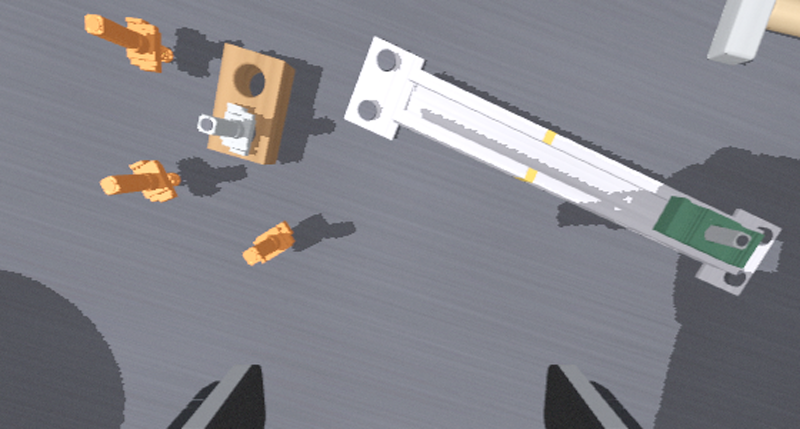

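```bash
python3 - <<'E'
from h import *
c=np.load('c2.npy',allow_pickle=True).item(); c1=np.load('c1.npy',allow_pickle=True).item()
k=420/300*0+800/560
P=lambda u,v,z:np.round(at(c,u/k,v/k,z),4)
print('stud',P(207,124,.105),'plate',P(242,128,.048))
print('mark',P(549,137,.041),P(530,175,.041))
print('fitted',P(742,240,.093), at(c1,187,76,.093))
im=cv2.imread('pics/w2.png'); hsv=cv2.cvtColor(im,cv2.COLOR_BGR2HSV)
y=cv2.inRange(hsv,(22,100,120),(35,255,255)); y[:, :350]=0;y[:,410:]=0;y[150:]=0
n,l,st,ce=cv2.connectedComponentsWithStats(y)
for i in range(1,n):
    if st[i][4]>5: print(st[i],ce[i],at(c,*ce[i],.041))
w=cv2.inRange(hsv,(0,0,190),(180,60,255))
# channel outline top edges: warp to bench-plane z=.041 rectified image, 0.5mm/px
def rect(c,im,z,x0,x1,y0,y1,s=.0005):
    pts=np.array([[x0,y0],[x1,y0],[x1,y1],[x0,y1]]); src=np.float32([proj(c,[*p,z]) for p in pts])
    dst=np.float32([[(p[0]-x0)/s,(p[1]-y0)/s] for p in pts])
    return cv2.warpPerspective(im,cv2.getPerspectiveTransform(src,dst),(int((x1-x0)/s),int((y1-y0)/s)),flags=cv2.INTER_CUBIC)
r=rect(c,im,.041,.44,.62,-.1,.2); 
r2=rect(c,im,.046,.42,.55,.2,.36,.0005*.9)
r3=rect(c1,cv2.imread('pics/w1.png'),.02,.40,.52,-.37,-.25,.0004)
cv2.imwrite('pics/r.png',np.hstack([cv2.resize(x,None,fx=580/x.shape[0],fy=580/x.shape[0])[:, :] for x in (r,)]+[np.vstack([cv2.resize(r2,(236,290)),cv2.resize(r3,(290,290))[:,:236]])]))
print(cv2.imread('pics/r.png').shape)
# clamp
g=cv2.inRange(cv2.cvtColor(cv2.imread('pics/w1.png'),cv2.COLOR_BGR2HSV),(60,60,40),(95,255,255)); g[:, :300]=0;g[:150]=0;g[210:]=0
q=np.argwhere(g)[:,::-1]; R=np.float32([at(c1,*p,.018)[:2] for p in q]); b=cv2.minAreaRect(R); print('clamp',b,R.mean(0))
print('hole',at(c1,355,184,.018))
E
```

```text
stud [0.4738 0.2838 0.105 ] plate [0.4758 0.2798 0.048 ]
mark [0.5453 0.0488 0.041 ] [0.5133 0.0519 0.041 ]
fitted [ 0.5166 -0.0995  0.093 ] [ 0.51656647 -0.09909579  0.093     ]
[380  91   9  10  53] [384.24528302  95.54716981] [0.54561749 0.04903155 0.041     ]
[361 118  15  10  62] [370.24193548 122.61290323] [0.51292207 0.0527349  0.041     ]
(580, 584, 3)
clamp ((0.4588533639907837, -0.3134058117866516), (0.0329149067401886, 0.07663214951753616), 18.26431655883789) [ 0.45942104 -0.31305686]
hole [ 0.45735017 -0.31460933  0.018     ]
```

View pics/r.png

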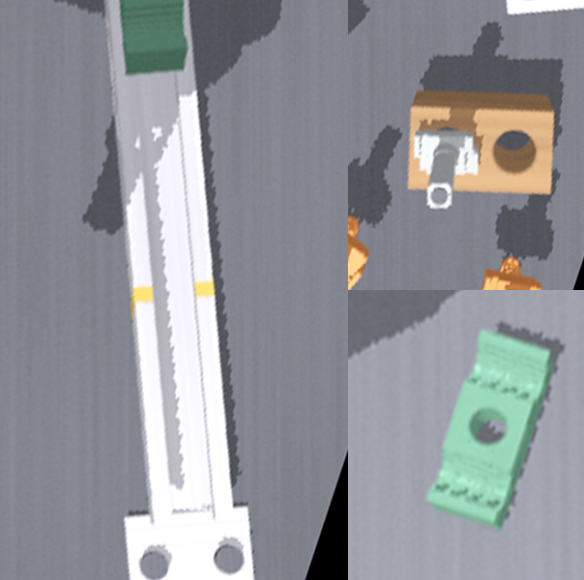

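drive_tool --steps '[{"offset": [0.089,-0.131,0.1],"rot": [0,0,-71.7]},{"offset": [0.089,-0.131,0.1],"rot": [0,0,-71.7]},{"offset": [0.089,-0.131,0.1],"rot": [0,0,-71.7]},{"offset": [0.089,-0.131,0.1],"rot": [0,0,-71.7]},{"offset": [0.089,-0.131,0.1],"rot": [0,0,-71.7]},{"offset": [0.089,-0.131,0.1],"rot": [0,0,-71.7]},{"offset": [0.089,-0.131,0.1],"rot": [0,0,-71.7]},{"offset": [0.089,-0.131,0.1],"rot": [0,0,-71.7]},{"offset": [0.089,-0.131,0.1],"rot": [0,0,-71.7]}]' --jaw 0.035 --force 30

```text
time: 4.85
tool_pos: [0.4734, 0.2847, 0.1993]
tcp_rot: [-3.142, 0.0, 1.569]
contact_force: [-0.4, -0.3, -0.5]
opening: 0.0347
gripper_force: 0.0
```

```bash
python3 - <<'E'
from h import *
c2=np.load('c2.npy',allow_pickle=True).item(); k=800/560
for u,v in [(95,24),(108,185),(252,258)]: print('orange tip',at(c2,u/k,v/k,.095))
im,c=snap('wrist','w3.png'); np.save('c3.npy',c,allow_pickle=True)
s=arm.read_state(); print(s['time'],s['tool_pos'],s['tcp_rot'])
for d in search_frame('wrist','stud_tip')[:3]: print(round(d['score'],2),np.round(d['box']).tolist())
print('exp stud',proj(c,[.4738,.2838,.105]),proj(c,[.4738,.2838,.046]))
cv2.imwrite('pics/w3b.png',cv2.resize(im[60:360,80:480,::-1],(800,600),interpolation=2))
E
```

```text
orange tip [0.51067114 0.36898014 0.095     ]
orange tip [0.41130621 0.34556053 0.095     ]
orange tip [0.39184785 0.23717094 0.095     ]
4.9 [0.47339294 0.2847303  0.19927797] [3.14158041e+00 7.72019293e-06 1.56968955e+00]
0.82 [211.0, 121.0, 46.0, 43.0]
0.8 [285.0, 199.0, 41.0, 43.0]
0.6 [200.0, 245.0, 49.0, 55.0]
exp stud [284.46938219 209.88492161] [284.15634246 190.70758717]
```

View pics/w3b.png

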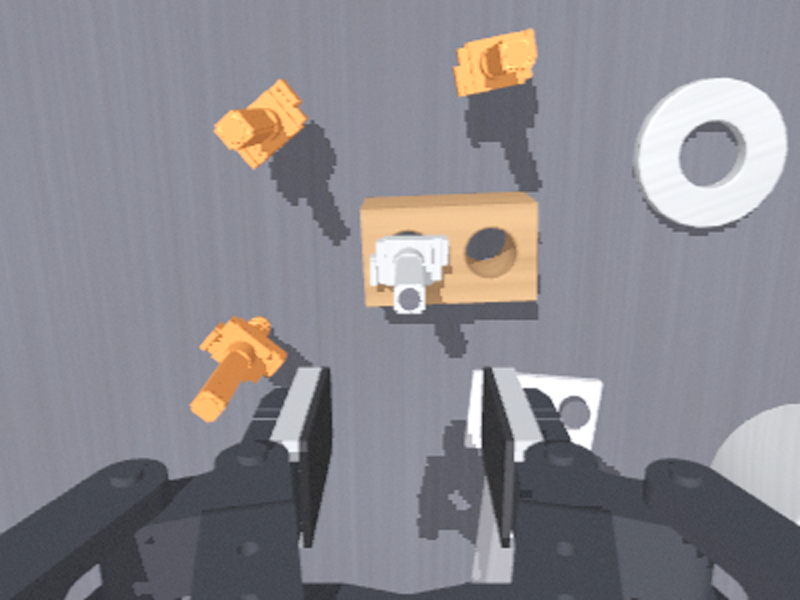

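The steel nut is confirmed: it's the grey one on the block at crop (408,298), which matches the prediction within 1 px. The three orange ones stay clear of the fingers. I'll go down and grip it.

drive_tool --steps '[{"offset": [-0.001,0,0.05],"rot": [0,0,-1]},{"offset": [-0.001,0,0.08],"rot": [0,0,-2]},{"offset": [-0.001,0,0.1],"rot": [0,0,-2]},{"offset": [-0.001,0,0.121],"rot": [0,0,-2]},{"offset": [-0.001,0,0.121],"rot": [0,0,-2]}]'

```text
time: 5.58
tool_pos: [0.4728, 0.2835, 0.0771]
tcp_rot: [-3.139, 0.001, 1.606]
contact_force: [0.2, 0.2, 0.9]
opening: 0.035
gripper_force: 0.0
```

drive_tool --steps '[{"offset": [0,0,0],"rot": [0,0,0]},{"offset": [0,0,0],"rot": [0,0,0]},{"offset": [0,0,0],"rot": [0,0,0]},{"offset": [0,0,0],"rot": [0,0,0]},{"offset": [0,0,0],"rot": [0,0,0]}]' --jaw 0.0 --force 40

```text
time: 6.2
tool_pos: [0.4738, 0.284, 0.0793]
tcp_rot: [3.14, -0.001, 1.607]
contact_force: [0.8, -0.1, 6.9]
opening: 0.0105
gripper_force: 42.5
```

drive_tool --steps '[{"offset": [0,0,-0.01],"rot": [0,0,0]},{"offset": [0,0,-0.04],"rot": [0,0,0]},{"offset": [0,0,-0.08],"rot": [0,0,0]},{"offset": [0,0,-0.1],"rot": [0,0,0]},{"offset": [0,0,-0.1],"rot": [0,0,0]}]'

```text
time: 6.82
tool_pos: [0.4737, 0.284, 0.1799]
tcp_rot: [3.139, -0.001, 1.607]
contact_force: [-0.1, 0.7, -1.7]
opening: 0.01
gripper_force: 41.5
```

drive_tool --steps '[{"offset": [-0.02,0.004,0],"rot": [0,0,-10]},{"offset": [-0.05,0.01,0],"rot": [0,0,-20]},{"offset": [-0.08,0.016,0],"rot": [0,0,-30]},{"offset": [-0.11,0.022,0],"rot": [0,0,-40]},{"offset": [-0.14,0.028,0],"rot": [0,0,-50]},{"offset": [-0.17,0.034,0],"rot": [0,0,-60]},{"offset": [-0.2,0.04,0],"rot": [0,0,-70]},{"offset": [-0.225,0.046,0],"rot": [0,0,-78]},{"offset": [-0.235,0.048,0],"rot": [0,0,-83]},{"offset": [-0.235,0.048,0],"rot": [0,0,-83]}]'

```text
time: 8.07
tool_pos: [0.5295, 0.0502, 0.1772]
tcp_rot: [-3.141, -0.002, 3.054]
contact_force: [0.2, 0.3, -0.5]
opening: 0.0106
gripper_force: 41.5
```

```bash
python3 - <<'E'
from h import *
im,c=snap('wrist','w4.png'); np.save('c4.npy',c,allow_pickle=True)
s=arm.read_state(); print(s['time'],s['tool_pos'],s['tcp_rot'],s['contact_force'],s['opening'])
cv2.imwrite('pics/w4b.png',cv2.resize(im[100:400,80:480,::-1],(800,600),interpolation=2))
E
```

```text
8.125 [0.52943753 0.05069517 0.17737432] [-3.14151337e+00 -1.58512253e-03  3.05319858e+00] [-0.8100494  -0.29917736 -2.1064283 ] 0.010024363197936564
```

View pics/w4b.png

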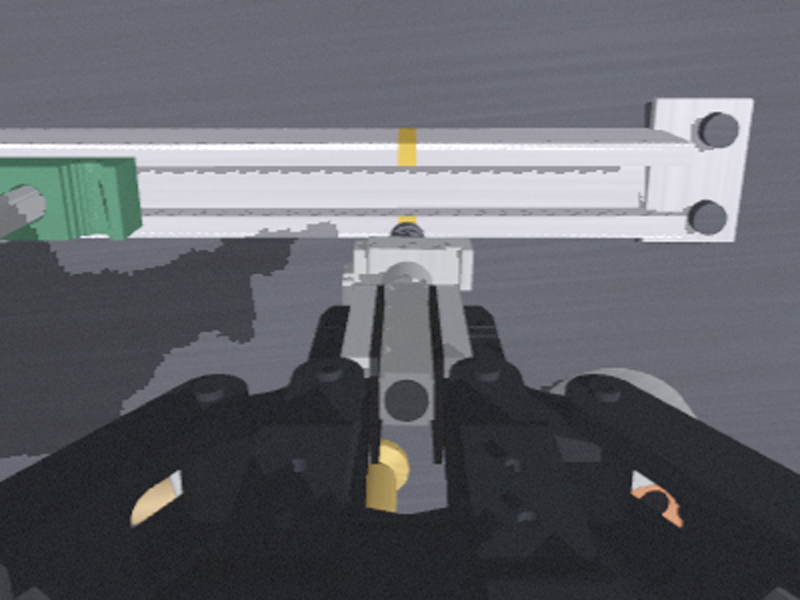

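```bash
python3 - <<'E'
from h import *
c=np.load('c4.npy',allow_pickle=True).item(); Q=lambda u,v,z:np.round(at(c,80+u/2,100+v/2,z),4)
print('edges',Q(407,143,.041),Q(407,165,.041),Q(407,216,.041),Q(407,238,.041))
t=np.array([.52944,.0507]);
for n,p in [('plate far edge top ridge',Q(410,240,.147)),('stud tip',Q(407,400,.204)),('stud bottom',Q(407,275,.147))]:
  print(n,p,p[:2]-t)
print('line',Q(200,166,.041),Q(600,166,.041))
g=cv2.cvtColor(cv2.imread('pics/w4.png'),cv2.COLOR_BGR2GRAY).astype(int)
for u in (275,284,295,310): print(u,[(v,g[v,u]) for v in range(160,240) if abs(g[v+1,u]-g[v-1,u])>25])
E
```

```text
edges [0.5096 0.0529 0.041 ] [0.5189 0.0521 0.041 ] [0.5411 0.0502 0.041 ] [0.551  0.0493 0.041 ]
plate far edge top ridge [0.5164 0.053  0.147 ] [-0.01304  0.0023 ]
stud tip [0.5284 0.051  0.204 ] [-0.00104  0.0003 ]
stud bottom [0.5262 0.0513 0.147 ] [-0.00324  0.0006 ]
line [ 0.5116 -0.0346  0.041 ] [0.5264 0.1329 0.041 ]
275 [(164, np.int64(136)), (170, np.int64(156)), (171, np.int64(187)), (172, np.int64(255)), (174, np.int64(242)), (182, np.int64(219)), (183, np.int64(154)), (186, np.int64(152)), (187, np.int64(216)), (203, np.int64(221)), (204, np.int64(163)), (205, np.int64(156)), (207, np.int64(156)), (208, np.int64(201)), (214, np.int64(200)), (215, np.int64(172)), (216, np.int64(135)), (223, np.int64(150)), (224, np.int64(181)), (225, np.int64(209)), (232, np.int64(208)), (233, np.int64(145))]
284 [(164, np.int64(121)), (171, np.int64(158)), (172, np.int64(197)), (182, np.int64(200)), (183, np.int64(154)), (184, np.int64(152)), (185, np.int64(184)), (186, np.int64(182)), (187, np.int64(219)), (203, np.int64(207)), (204, np.int64(161)), (207, np.int64(132)), (208, np.int64(
[... 325 characters left out ...]
.int64(247)), (175, np.int64(222)), (182, np.int64(219)), (183, np.int64(156)), (186, np.int64(149)), (187, np.int64(219)), (203, np.int64(208)), (204, np.int64(161)), (207, np.int64(131)), (208, np.int64(201)), (218, np.int64(204)), (219, np.int64(149)), (224, np.int64(146)), (225, np.int64(204))]
310 [(163, np.int64(109)), (164, np.int64(145)), (171, np.int64(177)), (172, np.int64(251)), (174, np.int64(251)), (175, np.int64(223)), (182, np.int64(219)), (183, np.int64(157)), (185, np.int64(153)), (186, np.int64(217)), (203, np.int64(205)), (204, np.int64(161)), (207, np.int64(163)), (208, np.int64(204)), (218, np.int64(198)), (219, np.int64(151)), (224, np.int64(171)), (225, np.int64(134))]
```

```bash
python3 - <<'E'
from h import *
c=np.load('c4.npy',allow_pickle=True).item()
ax=np.array([np.cos(3.0545),np.sin(3.0545)])
t=np.array([.5295,.0504])
f=lambda n,u,v,z:print(n,round(float((at(c,u,v,z)[:2]-t)@ax)*1000,2))
f('ridge top edge',285,224.5,.1473);f('ridge row+1',285,225.5,.1473);f('bottom edge',270,219,.1368)
im=cv2.imread('pics/w4.png'); cv2.imwrite('pics/w4c.png',cv2.resize(im[200:320,235:335],(660,600*1),interpolation=2)[:, :])
E
```

```text
ridge top edge 10.87
ridge row+1 10.31
bottom edge 10.44
```

View pics/w4c.png

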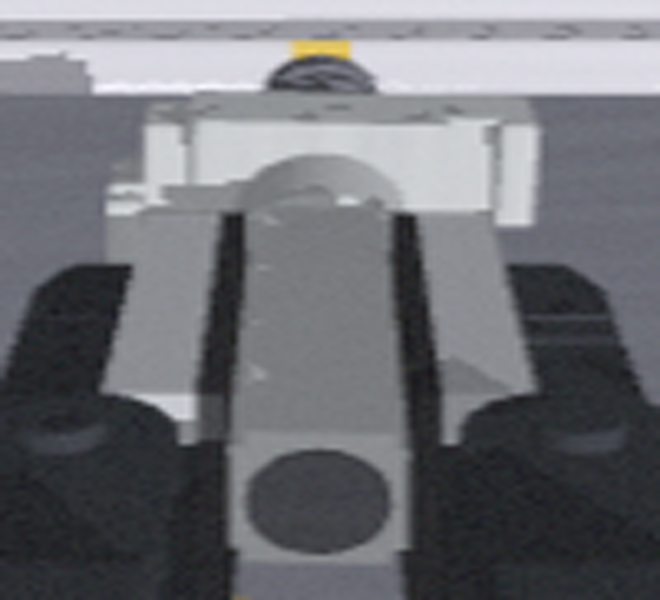

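drive_tool --steps '[{"offset": [-0.0009,0.0007,0.03],"rot": [0,0,0]},{"offset": [-0.0009,0.0007,0.06],"rot": [0,0,0]},{"offset": [-0.0009,0.0007,0.08],"rot": [0,0,0]},{"offset": [-0.0009,0.0007,0.092],"rot": [0,0,0]},{"offset": [-0.0009,0.0007,0.092],"rot": [0,0,0]}]'

```text
time: 8.75
tool_pos: [0.5304, 0.0517, 0.0857]
tcp_rot: [-3.141, -0.001, 3.055]
contact_force: [-0.3, 0.4, -1.0]
opening: 0.0104
gripper_force: 41.5
```

```bash
python3 - <<'E'
from h import *
im,c=snap('wrist','w5.png'); np.save('c5.npy',c,allow_pickle=True)
s=arm.read_state(); print(s['time'],s['tool_pos'],s['tcp_rot'],s['contact_force'])
cv2.imwrite('pics/w5b.png',cv2.resize(im[150:300,205:365],(800,750),interpolation=2)[:600])
E
```

```text
8.8 [0.53087081 0.05158541 0.08651867] [3.14156992e+00 4.12963247e-05 3.05542829e+00] [ 0.11872816 -0.7202647  -0.84992972]
```

View pics/w5b.png

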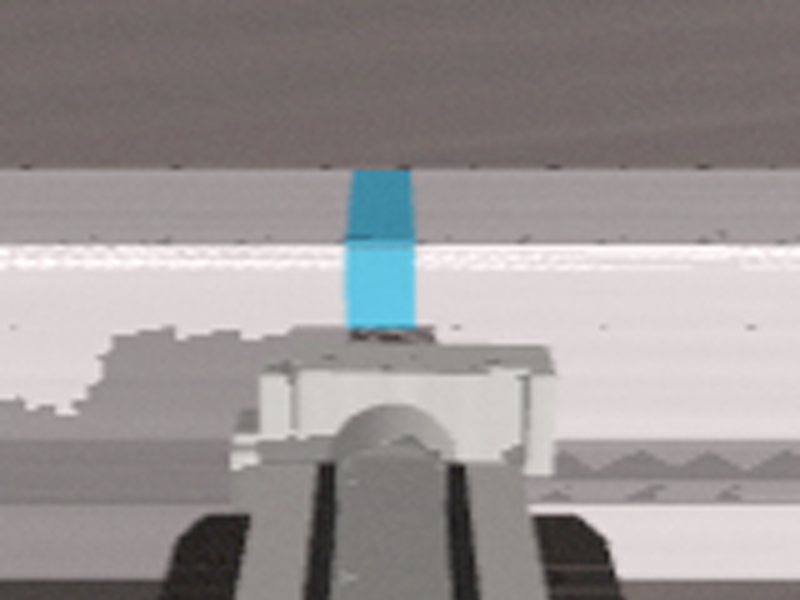

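```bash
python3 - <<'E'
from h import *
c=np.load('c5.npy',allow_pickle=True).item()
ax=np.array([np.cos(3.0555),np.sin(3.0555)]); t=np.array([.5308,.0516])
f=lambda n,u,v,z:print(n,np.round(at(c,205+u/5,150+v/5,z),4),round(float((at(c,205+u/5,150+v/5,z)[:2]-t)@ax)*1000,2))
f('lip outer',380,242,.041);f('lip inner near',380,327,.041);f('far lip inner',700,503-0,.041);f('far lip outer',700,580,.041)
f('plate bot',400,346,.046);f('plate bot',400,346,.0455);f('plate top',400,373,.0565);f('mark',380,285,.041);f('ridge L',260,373,.0565);f('ridge R',555,373,.0565)
E
```

```text
lip outer [0.5093 0.0529 0.041 ] 21.57
lip inner near [0.5193 0.052  0.041 ] 11.49
far lip inner [0.5443 0.0878 0.041 ] -10.37
far lip outer [0.5543 0.0874 0.041 ] -20.35
plate bot [0.5201 0.0542 0.046 ] 10.87
plate bot [0.5203 0.0542 0.0455] 10.7
plate top [0.5196 0.0542 0.0565] 11.39
mark [0.5143 0.0525 0.041 ] 16.51
ridge L [0.5183 0.0395 0.0565] 11.4
ridge R [0.521  0.0705 0.0565] 11.37
```

drive_tool --steps '[{"offset": [0,-0.001,0.002],"rot": [0,0,0]},{"offset": [0,-0.001,0.004],"rot": [0,0,0]},{"offset": [0,-0.001,0.005],"rot": [0,0,0]},{"offset": [0,-0.001,0.006],"rot": [0,0,0]},{"offset": [0,-0.001,0.0065],"rot": [0,0,0]},{"offset": [0,-0.001,0.0065],"rot": [0,0,0]}]'

```text
time: 9.55
tool_pos: [0.5307, 0.0503, 0.0797]
tcp_rot: [-3.142, -0.0, 3.056]
contact_force: [-0.1, 0.1, -0.9]
opening: 0.0101
gripper_force: 41.5
```

```bash
python3 - <<'E'
from h import *
s=arm.read_state(); print(s['time'],s['tool_pos'],s['tcp_rot'],s['contact_force'],s['torque'])
E
```

```text
9.55 [0.53070006 0.05031842 0.07974044] [-3.14157784e+00 -9.23586641e-05  3.05574641e+00] [-0.07861098  0.0529977  -0.94124342] [0.01613026 0.0378869  0.04223751]
```

No contact so far. I'll keep going down.

drive_tool --steps '[{"offset": [0,0,0.0005],"rot": [0,0,0]},{"offset": [0,0,0.001],"rot": [0,0,0]},{"offset": [0,0,0.0015],"rot": [0,0,0]},{"offset": [0,0,0.002],"rot": [0,0,0]},{"offset": [0,0,0.002],"rot": [0,0,0]}]'

```text
time: 10.18
tool_pos: [0.5307, 0.0503, 0.0777]
tcp_rot: [-3.142, -0.0, 3.056]
contact_force: [-0.5, 0.1, -0.8]
opening: 0.01
gripper_force: 41.5
```

drive_tool --steps '[{"offset": [0,0,0.001],"rot": [0,0,0]},{"offset": [0,0,0.002],"rot": [0,0,0]},{"offset": [0,0,0.003],"rot": [0,0,0]},{"offset": [0,0,0.003],"rot": [0,0,0]}]'

```text
time: 10.68
tool_pos: [0.5307, 0.0503, 0.0747]
tcp_rot: [3.142, -0.0, 3.056]
contact_force: [0.7, 0.4, -0.8]
opening: 0.0104
gripper_force: 41.5
```

It's in the slot. Now I'll press it down on the spring.

drive_tool --steps '[{"offset": [0,0,0.0015],"rot": [0,0,0]},{"offset": [0,0,0.003],"rot": [0,0,0]},{"offset": [0,0,0.0045],"rot": [0,0,0]},{"offset": [0,0,0.006],"rot": [0,0,0]},{"offset": [0,0,0.006],"rot": [0,0,0]}]'

```text
time: 11.3
tool_pos: [0.5308, 0.0503, 0.0688]
tcp_rot: [3.142, 0.0, 3.056]
contact_force: [-0.7, -1.3, 2.4]
opening: 0.0104
gripper_force: 42.0
```

drive_tool --steps '[{"offset": [0,0,0.0015],"rot": [0,0,0]},{"offset": [0,0,0.003],"rot": [0,0,0]},{"offset": [0,0,0.0045],"rot": [0,0,0]},{"offset": [0,0,0.006],"rot": [0,0,0]},{"offset": [0,0,0.007],"rot": [0,0,0]},{"offset": [0,0,0.0075],"rot": [0,0,0]},{"offset": [0,0,0.0075],"rot": [0,0,0]}]'

```text
time: 12.18
tool_pos: [0.531, 0.0503, 0.0617]
tcp_rot: [3.141, 0.001, 3.056]
contact_force: [-2.5, 0.4, 9.3]
opening: 0.01
gripper_force: 42.7
```

drive_tool --steps '[{"offset": [0,0,0],"rot": [0,0,6]},{"offset": [0,0,0],"rot": [0,0,12]},{"offset": [0,0,0],"rot": [0,0,18]},{"offset": [0,0,0],"rot": [0,0,24]},{"offset": [0,0,0],"rot": [0,0,30]},{"offset": [0,0,0],"rot": [0,0,30]}]'

```text
time: 12.92
tool_pos: [0.5313, 0.0503, 0.0619]
tcp_rot: [3.141, 0.001, 2.531]
contact_force: [-0.7, -0.1, 8.8]
opening: 0.0101
gripper_force: 42.8
```

```bash
python3 - <<'E'
from h import *
s=arm.read_state(); print(s['time'],s['tool_pos'],s['tcp_rot'],s['contact_force'],s['torque'],s['opening'])
E
```

```text
12.925 [0.53127823 0.05034219 0.06186404] [3.14056558e+00 1.29201487e-03 2.53052435e+00] [-0.73165453 -0.12798655  8.76370502] [0.04060324 0.22916829 0.05539892] 0.01006528963024996
```

It turns freely. I'll carry on to 90°.

drive_tool --steps '[{"offset": [0,0,0],"rot": [0,0,8]},{"offset": [0,0,0],"rot": [0,0,16]},{"offset": [0,0,0],"rot": [0,0,24]},{"offset": [0,0,0],"rot": [0,0,32]},{"offset": [0,0,0],"rot": [0,0,40]},{"offset": [0,0,0],"rot": [0,0,40]}]'

```text
time: 13.68
tool_pos: [0.5314, 0.0504, 0.062]
tcp_rot: [3.14, 0.0, 1.832]
contact_force: [0.6, 0.1, 8.0]
opening: 0.0104
gripper_force: 42.8
```

drive_tool --steps '[{"offset": [0,0,0],"rot": [0,0,5]},{"offset": [0,0,0],"rot": [0,0,10]},{"offset": [0,0,0],"rot": [0,0,15]},{"offset": [0,0,0],"rot": [0,0,20]},{"offset": [0,0,0],"rot": [0,0,20]}]'

```text
time: 14.3
tool_pos: [0.531, 0.0506, 0.0618]
tcp_rot: [3.141, -0.0, 1.484]
contact_force: [-3.2, 2.4, 8.8]
opening: 0.01
gripper_force: 42.8
```

```bash
python3 - <<'E'
from h import *
s=arm.read_state(); print(s['time'],s['tool_pos'],s['tcp_rot'],s['contact_force'],s['torque'],s['opening'])
E
```

```text
14.3 [0.531024   0.05061344 0.06177649] [ 3.14063486e+00 -4.36930844e-04  1.48388389e+00] [-3.21384706  2.35870316  8.79755655] [0.41456668 0.44456309 0.06744459] 0.01001541189306525
```

drive_tool --steps '[{"offset": [0,0,-0.001],"rot": [0,0,0]},{"offset": [0,0,-0.002],"rot": [0,0,0]},{"offset": [0,0,-0.003],"rot": [0,0,0]},{"offset": [0,0,-0.004],"rot": [0,0,0]},{"offset": [0,0,-0.0045],"rot": [0,0,0]},{"offset": [0,0,-0.0045],"rot": [0,0,0]}]'

```text
time: 15.05
tool_pos: [0.5309, 0.0504, 0.0659]
tcp_rot: [3.141, -0.0, 1.485]
contact_force: [1.2, 2.8, 5.5]
opening: 0.0104
gripper_force: 42.3
```

drive_tool --steps '[{"offset": [0,0,-0.0005],"rot": [0,0,0]},{"offset": [0,0,-0.001],"rot": [0,0,0]},{"offset": [0,0,-0.001],"rot": [0,0,0]}]'

```text
time: 15.42
tool_pos: [0.5308, 0.0503, 0.0668]
tcp_rot: [3.141, -0.0, 1.485]
contact_force: [1.0, 3.6, 4.8]
opening: 0.0108
gripper_force: 42.2
```

drive_tool --steps '[{"offset": [0,0,-0.0005],"rot": [0,0,0]},{"offset": [0,0,-0.001],"rot": [0,0,0]},{"offset": [0,0,-0.001],"rot": [0,0,0]}]'

```text
time: 15.8
tool_pos: [0.5307, 0.0503, 0.0673]
tcp_rot: [-3.141, -0.0, 1.485]
contact_force: [4.7, 3.4, -2.7]
opening: 0.0104
gripper_force: 41.3
```

drive_tool --steps '[{"offset": [0,0,0],"rot": [0,0,0]},{"offset": [0,0,0],"rot": [0,0,0]},{"offset": [0,0,0],"rot": [0,0,0]},{"offset": [0,0,0],"rot": [0,0,0]}]' --jaw 0.035

```text
time: 16.3
tool_pos: [0.5306, 0.0503, 0.0677]
tcp_rot: [-3.141, 0.0, 1.485]
contact_force: [0.8, -1.1, -0.7]
opening: 0.035
gripper_force: 0.0
```

drive_tool --steps '[{"offset": [0,0,-0.03],"rot": [0,0,0]},{"offset": [0,0,-0.08],"rot": [0,0,0]},{"offset": [0,0,-0.13],"rot": [0,0,0]},{"offset": [0,0,-0.14],"rot": [0,0,0]},{"offset": [0,0,-0.14],"rot": [0,0,0]}]'

```text
time: 16.92
tool_pos: [0.5306, 0.0503, 0.2077]
tcp_rot: [3.141, -0.0, 1.485]
contact_force: [-0.8, -0.7, -0.8]
opening: 0.035
gripper_force: 0.0
```

```bash
python3 - <<'E'
from h import *
im,c=snap('wrist','w6.png'); np.save('c6.npy',c,allow_pickle=True)
s=arm.read_state(); print(s['time'],s['tool_pos'],s['tcp_rot'],s['contact_force'])
for d in search_frame('wrist','stud_tip')[:3]: print(round(d['score'],2),np.round(d['box']).tolist())
print(proj(c,[.5302,.051,.093]))
cv2.imwrite('pics/w6b.png',cv2.resize(im[100:300,160:430,::-1],(800,593),interpolation=2))
E
```

```text
16.975 [0.530313   0.05027069 0.20668284] [-3.14013637e+00  2.15294850e-04  1.48492733e+00] [-0.8521094   0.41261388 -0.8937746 ]
0.98 [281.0, 191.0, 28.0, 37.0]
[283.14566407 200.26997063]
```

View pics/w6b.png

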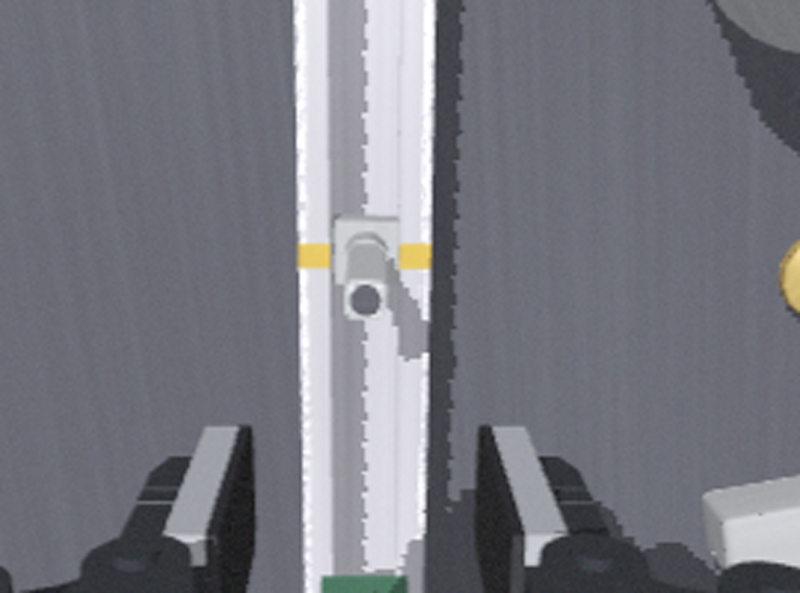

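The nut stands locked and upright between the two yellow stripes: plate at crop (365,250), stud tip at (365,300). Next is the clamp.

drive_tool --steps '[{"offset": [-0.369,-0.041,0.01],"rot": [0,0,-21]},{"offset": [-0.369,-0.041,0.01],"rot": [0,0,-21]},{"offset": [-0.369,-0.041,0.01],"rot": [0,0,-21]},{"offset": [-0.369,-0.041,0.01],"rot": [0,0,-21]},{"offset": [-0.369,-0.041,0.01],"rot": [0,0,-21]},{"offset": [-0.369,-0.041,0.01],"rot": [0,0,-21]},{"offset": [-0.369,-0.041,0.01],"rot": [0,0,-21]},{"offset": [-0.369,-0.041,0.01],"rot": [0,0,-21]},{"offset": [-0.369,-0.041,0.01],"rot": [0,0,-21]},{"offset": [-0.369,-0.041,0.01],"rot": [0,0,-21]}]' --jaw 0.05

```text
time: 18.27
tool_pos: [0.4587, -0.3127, 0.1978]
tcp_rot: [3.142, -0.0, 1.853]
contact_force: [-0.0, -0.2, -0.1]
opening: 0.0502
gripper_force: 0.0
```

```bash
python3 - <<'E'
from h import *
im,c=snap('wrist','w7.png'); np.save('c7.npy',c,allow_pickle=True)
s=arm.read_state(); print(s['time'],s['tool_pos'],s['tcp_rot'])
hsv=cv2.cvtColor(im,cv2.COLOR_RGB2HSV)
g=cv2.inRange(hsv,(60,60,40),(95,255,255)); n,l,st,ce=cv2.connectedComponentsWithStats(g); i=1+np.argmax(st[1:,4]); print(st[i])
q=np.argwhere(l==i)[:,::-1]
for z in (0.0,.02):
  R=np.float32([at(c,*p,z)[:2] for p in q]); print(z,cv2.minAreaRect(R))
m=(l==i).astype(np.uint8); ct,h=cv2.findContours(m,cv2.RETR_CCOMP,cv2.CHAIN_APPROX_NONE)
for k,h1 in zip(ct,h[0]):
  if h1[3]>=0 and cv2.contourArea(k)>10:
    M=cv2.moments(k); u,v=M['m10']/M['m00'],M['m01']/M['m00']; print('hole',u,v,cv2.contourArea(k),at(c,u,v,.02),at(c,u,v,.01))
x,y=st[i][:2]; cv2.imwrite('pics/w7b.png',cv2.resize(im[max(0,y-20):y+st[i][3]+20,x-40:x+st[i][2]+40,::-1],None,fx=4,fy=4,interpolation=2)); print(y-20,x-40)
E
```

```text
18.325 [ 0.45862856 -0.31287456  0.19787891] [3.14149280e+00 8.95761788e-05 1.85289551e+00]
[ 266  145   33   77 2207]
0.0 ((0.4589448571205139, -0.3174103796482086), (0.03227384760975838, 0.08038467168807983), 16.934986114501953)
0.02 ((0.45773792266845703, -0.3131360113620758), (0.030335642397403717, 0.07555722445249557), 16.935016632080078)
hole 282.1830985915493 182.731220657277 142.0 [ 0.45718136 -0.31182832  0.02      ] [ 0.45776703 -0.31392372  0.01      ]
125 226
```

View pics/w7b.png

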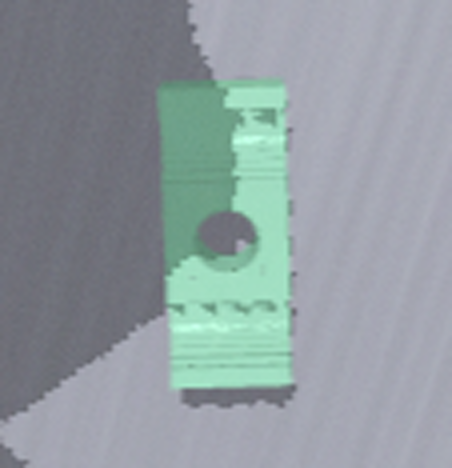

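drive_tool --steps '[{"offset": [-0.0006,-0.001,0.05],"rot": [0,0,-0.7]},{"offset": [-0.0006,-0.001,0.1],"rot": [0,0,-0.7]},{"offset": [-0.0006,-0.001,0.14],"rot": [0,0,-0.7]},{"offset": [-0.0006,-0.001,0.17],"rot": [0,0,-0.7]},{"offset": [-0.0006,-0.001,0.186],"rot": [0,0,-0.7]},{"offset": [-0.0006,-0.001,0.186],"rot": [0,0,-0.7]}]'

```text
time: 19.08
tool_pos: [0.4574, -0.3143, 0.0115]
tcp_rot: [-3.141, -0.001, 1.864]
contact_force: [-0.3, -0.7, -0.3]
opening: 0.05
gripper_force: 0.0
```

drive_tool --steps '[{"offset": [0,0,0],"rot": [0,0,0]},{"offset": [0,0,0],"rot": [0,0,0]},{"offset": [0,0,0],"rot": [0,0,0]},{"offset": [0,0,0],"rot": [0,0,0]},{"offset": [0,0,0],"rot": [0,0,0]}]' --jaw 0.0 --force 25

```text
time: 19.7
tool_pos: [0.4581, -0.3151, 0.0132]
tcp_rot: [3.14, 0.002, 1.864]
contact_force: [-0.7, 0.9, 7.1]
opening: 0.0294
gripper_force: 26.0
```

drive_tool --steps '[{"offset": [0,0,-0.02],"rot": [0,0,0]},{"offset": [0,0,-0.06],"rot": [0,0,0]},{"offset": [0,0,-0.11],"rot": [0,0,0]},{"offset": [0,0,-0.15],"rot": [0,0,0]},{"offset": [0,0,-0.15],"rot": [0,0,0]}]'

```text
time: 20.32
tool_pos: [0.4584, -0.3154, 0.1655]
tcp_rot: [3.138, 0.005, 1.864]
contact_force: [-0.2, -0.9, -0.9]
opening: 0.0294
gripper_force: 25.1
```

drive_tool --steps '[{"offset": [0.04,0.021,0],"rot": [0,0,3]},{"offset": [0.085,0.045,0],"rot": [0,0,6]},{"offset": [0.13,0.069,0],"rot": [0,0,9]},{"offset": [0.175,0.093,0],"rot": [0,0,12]},{"offset": [0.22,0.117,0],"rot": [0,0,15]},{"offset": [0.265,0.141,0],"rot": [0,0,18]},{"offset": [0.3,0.16,0],"rot": [0,0,20]},{"offset": [0.32,0.171,0],"rot": [0,0,21.8]},{"offset": [0.328,0.175,0],"rot": [0,0,21.8]},{"offset": [0.328,0.175,0],"rot": [0,0,21.8]}]'

```text
time: 21.58
tool_pos: [0.5301, 0.0498, 0.1614]
tcp_rot: [-3.141, 0.0, 1.484]
contact_force: [-0.3, -0.6, 0.2]
opening: 0.0293
gripper_force: 25.1
```

```bash
python3 - <<'E'
from h import *
im,c=snap('wrist','w8.png'); np.save('c8.npy',c,allow_pickle=True)
S=[arm.read_state()]; 
for _ in range(3): camera('wrist'); S.append(arm.read_state())
t=np.mean([s['tool_pos'] for s in S],0); yaw=np.mean([s['tcp_rot'][2] for s in S]); print(S[-1]['time'],t,yaw,S[-1]['opening'],S[-1]['contact_force'])
hsv=cv2.cvtColor(im,cv2.COLOR_RGB2HSV)
g=cv2.inRange(hsv,(60,60,30),(95,255,255)); n,l,st,ce=cv2.connectedComponentsWithStats(g)
for i in range(1,n):
  if st[i][4]>100: print(st[i],ce[i])
i=1+np.argmax(st[1:,4]); m=(l==i).astype(np.uint8); ct,h=cv2.findContours(m,cv2.RETR_CCOMP,cv2.CHAIN_APPROX_NONE)
for k,h1 in zip(ct,h[0]):
  if h1[3]>=0 and cv2.contourArea(k)>20:
    (u,v),(a,b),_=cv2.fitEllipse(k); print('hole',u,v,a,b,cv2.boundingRect(k))
zt=t[2]-.012+.02; p=np.array([t[0],t[1]]); print('exp hole at tcp',proj(c,[*p,zt]),'px/mm',c['fx']/( c['cam_to_world'][2][3]-zt)/1000)
for d in search_frame('wrist','clamp')[:2]+search_frame('wrist','stud_tip')[:2]: print(d)
E
```

```text
21.775 [0.53014433 0.04911498 0.16164639] 1.482840493233818 0.029589030452631344 [ 0.59791704 -0.74299522 -0.38292909]
[  245   181    75   176 11518] [282.86681716 264.38999826]
hole 282.9009094238281 263.6075134277344 12.950464248657227 26.21120834350586 (269, 257, 29, 14)
exp hole at tcp [285.02583912 279.10426254] px/mm 2.598514611240177
{'box': [282.7, 266.6, 74.2, 168.3], 'score': 0.95}
{'box': [464.9, 297.5, 103.8, 47.3], 'score': 0.23}
```

```bash
python3 - <<'E'
from h import *
c=np.load('c8.npy',allow_pickle=True).item(); t=np.array([.53014,.0495,.16165]); y=1.4835
ax=np.array([np.cos(y),np.sin(y),0]); ay=np.array([np.sin(y),-np.cos(y),0])
for dz in (.010,.012,.015):
  zb=t[2]-dz; b=np.array([t[0],t[1],zb])
  for d in (0,.002,.004):
    P=lambda x,yy,z: np.round(proj(c,b+ax*(x+d)+ay*yy+[0,0,z]),1)
    print(dz,d,'toprim',P(.00775,0,.02)[1],'botrim',P(-.00775,0,0)[1],'end+ bot/top',P(.037,0,0)[1],P(.037,0,.02)[1],'end- top',P(-.037,0,.02)[1],'w',P(0,-.015,.02)[0],P(0,.015,.02)[0])
im=cv2.imread('pics/w8.png'); 
print(im[245:300:2,283].tolist()); print(im[350:364:2,283].tolist())
E
```

```text
0.01 0 toprim 263.9 botrim 274.4 end+ bot/top 184.5 195.7 end- top 354.2 w 249.4 320.5
0.01 0.002 toprim 259.5 botrim 270.7 end+ bot/top 180.1 190.7 end- top 350.5 w 249.3 320.7
0.01 0.004 toprim 255.0 botrim 267.0 end+ bot/top 175.7 185.7 end- top 346.7 w 249.1 320.8
0.012 0 toprim 261.7 botrim 272.5 end+ bot/top 183.5 194.4 end- top 351.1 w 249.8 320.0
0.012 0.002 toprim 257.4 botrim 268.8 end+ bot/top 179.2 189.5 end- top 347.4 w 249.7 320.2
0.012 0.004 toprim 253.0 botrim 265.1 end+ bot/top 174.9 184.5 end- top 343.7 w 249.6 320.3
0.015 0 toprim 258.6 botrim 269.6 end+ bot/top 182.1 192.6 end- top 346.5 w 250.5 319.3
0.015 0.002 toprim 254.4 botrim 266.0 end+ bot/top 177.9 187.8 end- top 342.9 w 250.4 319.4
0.015 0.004 toprim 250.0 botrim 262.3 end+ bot/top 173.6 182.9 end- top 339.3 w 250.3 319.6
[[136, 163, 108], [136, 162, 108], [137, 164, 109], [136, 163, 108], [135, 162, 106], [136, 163, 107], [136, 163, 107], [163, 156, 158], [219, 212, 213], [164, 157, 157], [166, 159, 159], [165, 158, 158], [219, 210, 211], [106, 126, 81], [102, 122, 78], [103, 124, 80], [105, 125, 81], [105, 128, 83], [104, 127, 84], [105, 127, 83], [105, 126, 82], [105, 129, 85], [108, 130, 84], [138, 164, 108], [138, 165, 111], [138, 166, 111], [88, 107, 70], [91, 108, 74]]
[[138, 166, 110], [106, 128, 84], [138, 164, 110], [104, 126, 82], [62, 58, 55], [56, 48, 47], [46, 41, 38]]
```

```bash
python3 - <<'E'
from h import *
from scipy.optimize import least_squares
c=np.load('c8.npy',allow_pickle=True).item(); t=np.array([.53014,.0495,.16165]); y=1.4835
ax=np.array([np.cos(y),np.sin(y),0]); ay=np.array([np.sin(y),-np.cos(y),0])
obs=[(.00775,.02,257.5),(-.00775,.02,290.5),(-.00775,0,270.5),(.037,0,180.8),(-.037,.02,357)]
def f(p):
  d,dz,pt=p; b=t-[0,0,dz]
  return [proj(c,b+ax*(x*np.cos(pt)+z*np.sin(pt)+d)+np.array([0,0,z*np.cos(pt)-x*np.sin(pt)]))[1]-v for x,z,v in obs]
r=least_squares(f,[0,.012,0],x_scale=[.001,.001,.01]); print(r.x,np.round(r.fun,1))
r=least_squares(lambda q:f([*q,0]),[0,.012],x_scale=[.001,.001]); print(r.x,np.round(r.fun,1))
E
```

```text
[0.00212038 0.0079051  0.09166604] [-1.   1.5  2.7 -1.2 -1.9]
[0.00370256 0.00626372] [ 2.1  3.4  0.7 -2.7 -3.8]
```

```bash
python3 - <<'E'
from h import *
c=np.load('c8.npy',allow_pickle=True).item()
im=cv2.imread('pics/w8.png');g=cv2.inRange(cv2.cvtColor(im,cv2.COLOR_BGR2HSV),(60,60,30),(95,255,255))
for v in list(range(180,362,8)):
  u=np.where(g[v,200:370])[0]+200
  if len(u): print(v,u.min(),u.max(),end=' | ')
t=np.array([.53014,.0495,.16165]); y=1.4835
ax=np.array([np.cos(y),np.sin(y),0]); ay=np.array([np.sin(y),-np.cos(y),0])
print()
for z in (.0117,.01): # top z above tcp
 for x in (.037,.012,-.012,-.037):
  P=[proj(c,t+ax*(x+.002)+ay*s+[0,0,z]) for s in (-.015,.015)]; print(z,x,np.round(P,1).tolist())
for n in('scene','side'):
  im,cc=snap(n,n+'8.png'); g=cv2.inRange(cv2.cvtColor(im,cv2.COLOR_RGB2HSV),(60,60,30),(95,255,255))
  for dd,pt in((.002,0),(.002,.09)):
   for z in (0,):
    P=[]
    for x in(-.037,.037):
     for s in(-.015,.015):
      for zz in (0,.02): P.append(proj(cc,t+[0,0,-.010]+ax*(x*np.cos(pt)+zz*np.sin(pt)+dd)+ay*s+np.array([0,0,zz*np.cos(pt)-x*np.sin(pt)])))
    H=cv2.convexHull(np.float32(P)).reshape(-1,2); print(n,pt,np.round(H,1).tolist())
  x0,y0=H.min(0).astype(int)-6;x1,y1=H.max(0).astype(int)+6
  sub=g[y0:y1,x0:x1]; ct,_=cv2.findContours(sub,0,1); k=max(ct,key=cv2.contourArea); hh=cv2.approxPolyDP(cv2.convexHull(k),1.2,True).reshape(-1,2)+[x0,y0]; print('obs',hh.tolist())
E
```

```text
188 247 318 | 196 245 319 | 204 247 318 | 212 248 317 | 220 248 317 | 228 248 316 | 236 248 318 | 244 247 318 | 252 247 318 | 260 248 318 | 268 249 318 | 276 249 317 | 284 249 317 | 292 249 317 | 300 249 317 | 308 252 315 | 316 252 315 | 324 252 315 | 332 252 315 | 340 251 315 | 348 267 300 | 356 278 289 | 
0.0117 0.037 [[246.2, 191.7], [324.2, 191.7]]
0.0117 0.012 [[248.0, 251.7], [322.1, 251.7]]
0.0117 -0.012 [[249.6, 303.8], [320.3, 303.8]]
0.0117 -0.037 [[251.2, 353.1], [318.5, 353.2]]
0.01 0.037 [[246.6, 190.7], [323.7, 190.7]]
0.01 0.012 [[248.5, 250.0], [321.6, 250.0]]
0.01 -0.012 [[250.0, 301.5], [319.8, 301.6]]
0.01 -0.037 [[251.5, 350.5], [318.1, 350.5]]
scene 0 [[310.6000061035156, 166.10000610351562], [310.3999938964844, 174.60000610351562], [306.20001220703125, 180.89999389648438], [272.8999938964844, 175.6999969482422], [272.70001220703125, 167.1999969482422], [277.6000061035156, 161.3000030517578]]
scene 0.09 [[311.29998779296875, 167.6999969482422], [310.29998779296875, 176.0], [306.1000061035156, 182.3000030517578], [272.8999938964844, 174.3000030517578], [273.5, 165.89999389648438], [278.5, 160.10000610351562]]
obs [[309, 167], [309, 176], [305, 181], [292, 180], [294, 165]]
side 0 [[299.3999938964844, 182.89999389648438], [299.0, 190.5], [272.1000061035156, 201.3000030517578], [264.0, 194.89999389648438], [264.1000061035156, 187.1999969482422], [291.0, 177.0]]
side 0.09 [[299.0, 189.3000030517578], [272.1000061035156, 202.5], [264.0, 196.10000610351562], [263.3999938964844, 188.6999969482422], [290.3999938964844, 176.10000610351562], [298.79998779296875, 181.89999389648438]]
obs [[282, 181], [283, 196], [272, 201], [265, 195], [266, 189], [277, 182]]
```

drive_tool --steps '[{"offset": [-0.0007,0.0006,0.02],"rot": [0,0,0]},{"offset": [-0.0007,0.0006,0.04],"rot": [0,0,0]},{"offset": [-0.0007,0.0006,0.05],"rot": [0,0,0]},{"offset": [-0.0007,0.0006,0.053],"rot": [0,0,0]},{"offset": [-0.0007,0.0006,0.053],"rot": [0,0,0]}]'

```text
time: 22.6
tool_pos: [0.531, 0.0492, 0.1092]
tcp_rot: [3.141, -0.0, 1.483]
contact_force: [-0.5, -0.3, -0.8]
opening: 0.0294
gripper_force: 25.1
```

```bash
python3 - <<'E'
from h import *
im,c=snap('wrist','w9.png'); np.save('c9.npy',c,allow_pickle=True)
s=arm.read_state(); print(s['time'],s['tool_pos'],s['tcp_rot'],s['contact_force'])
g=cv2.cvtColor(im,cv2.COLOR_RGB2GRAY); sat=cv2.cvtColor(im,cv2.COLOR_RGB2HSV)[:,:,1]
for v in range(252,296,2): print(v,' '.join('%3d%s'%(g[v,u],'g' if sat[v,u]>60 else ' ') for u in range(262,306,2)))
for z in (.093,):
  for dx,dy in((0,.007),(0,-.007),(.0055,0),(-.0055,0)): print('tip',np.round(proj(c,[.5306+dx,.0505+dy,z]),1))
E
```

```text
22.65 [0.53108074 0.04914981 0.10935832] [ 3.14079537e+00 -8.85772171e-05  1.48323759e+00] [0.15564084 0.27658549 0.57088593]
252 133g 134g 133g 134g 133g 135g 133g 133g 133g 134g 132g 134g 133g 132g 132g 132g 134g 131g 132g 132g 129g 131g
254 133g 134g 132g 133g 133g 131g 134g 133g 133g 133g 134g 133g 131g 133g 132g 131g 133g 134g 132g 132g 132g 132g
256 134g 132g 132g 133g 133g 134g 132g 135g 134g 133g 134g 134g 132g 132g 131g 134g 132g 131g 131g 132g 130g 132g
258 150g 131g 132g 134g 132g 133g 134g 135g 105g  88   73   79   91g 120g 134g 134g 132g 129g 132g 129g 132g 131g
260 147g 132g 132g 132g 133g 128g 117  133  133  134  133  134  136  134  167  161  127g 134g 129g 133g 133g 130g
262 150g 131g 134g 133g 129g 142  141  144  146  146  147  196  211  210  212  213  171  125g 132g 130g 130g 131g
264 133g 133g 130g 111g 100  144  140  140  144  149  197  213  211  212  213  213  176  106g 127g 131g 131g 131g
266 135g 133g 120g  73g  71g  89  139  140  143  147  199  211  212  210  178  148  116g 102g 104g 128g 131g 132g
268 133g 131g  90g  73g  75g  73g  75g 116  146  149  149  212
[... 905 characters left out ...]
04g 106g 103g 105g 107g 106g 103g 100g 129g 133g 133g 132g
286  82g  88g 133g 129g 108g  86g  93g  96g  97g 100g 103g 102g 109g 107g  88g  74g  99g 129g 133g 132g 132g 133g
288  82g  82g  84g  89g 121g 125g 108g  94g  96g 102g 102g 102g 106g 103g 108g 118g 138g 134g 133g 132g 133g 131g
290  81g  87g  85g  85g  86g 133g 130g 130g 129g 113g 112g 110g 123g 132g 138g 135g 132g 134g 133g 135g 134g 132g
292  83g  84g  86g  85g  86g 106g  84g 121g 134g 134g 135g 135g 134g 133g 134g 134g 132g 133g 135g 133g 133g 126g
294  85g  85g  86g  83g  85g  86g  84g 119g 133g 137g 135g 133g 135g 135g 134g 134g 132g 134g 133g 132g 132g 134g
tip [282.1 238.2]
tip [284.6 264.1]
tip [294.4 250.4]
tip [272.3 252.2]
```

```bash
python3 - <<'E'
from h import *
c=np.load('c9.npy',allow_pickle=True).item(); t=np.array([.5310,.0492,.1092]); y=1.4832
ax=np.array([np.cos(y),np.sin(y),0]); ay=np.array([np.sin(y),-np.cos(y),0])
for dz in(.010,.012):
  zt=t[2]-dz+.02; th=np.linspace(0,6.283,60)
  for d in (0,.001,.002):
    E=np.array([proj(c,[t[0],t[1],zt]+ax*(d+.00775*np.cos(a))+ay*.00775*np.sin(a)) for a in th]); 
    B=np.array([proj(c,[t[0],t[1],zt-.02]+ax*(d+.00775*np.cos(a))+ay*.00775*np.sin(a)) for a in th]); 
    print(dz,d,E.min(0).round(1),E.max(0).round(1),'bot',B.max(0).round(1))
E
```

```text
0.01 0 [266.3 262.9] [303.  295.9] bot [300.6 273.6]
0.01 0.001 [266.3 260.7] [303.1 293.9] bot [300.6 271.7]
0.01 0.002 [266.3 258.5] [303.1 291.8] bot [300.6 269.9]
0.012 0 [266.6 260.8] [302.8 293.4] bot [300.3 271.7]
0.012 0.001 [266.5 258.6] [302.8 291.4] bot [300.4 269.8]
0.012 0.002 [266.5 256.4] [302.8 289.3] bot [300.4 268. ]
```

drive_tool --steps '[{"offset": [0,0,0.001],"rot": [0,0,0]},{"offset": [0,0,0.002],"rot": [0,0,0]},{"offset": [0,0,0.003],"rot": [0,0,0]},{"offset": [0,0,0.004],"rot": [0,0,0]},{"offset": [0,0,0.005],"rot": [0,0,0]},{"offset": [0,0,0.0055],"rot": [0,0,0]}]'

```text
time: 23.4
tool_pos: [0.5308, 0.0491, 0.1032]
tcp_rot: [-3.142, 0.0, 1.483]
contact_force: [-0.1, -0.1, -0.7]
opening: 0.0294
gripper_force: 25.1
```

drive_tool --steps '[{"offset": [0,0,0.0005],"rot": [0,0,0]},{"offset": [0,0,0.001],"rot": [0,0,0]},{"offset": [0,0,0.0015],"rot": [0,0,0]},{"offset": [0,0,0.0015],"rot": [0,0,0]}]'

```text
time: 23.9
tool_pos: [0.5308, 0.0491, 0.1017]
tcp_rot: [-3.142, -0.0, 1.483]
contact_force: [0.3, -0.2, -0.5]
opening: 0.0292
gripper_force: 25.1
```

drive_tool --steps '[{"offset": [0,0,0.001],"rot": [0,0,0]},{"offset": [0,0,0.002],"rot": [0,0,0]},{"offset": [0,0,0.003],"rot": [0,0,0]},{"offset": [0,0,0.004],"rot": [0,0,0]},{"offset": [0,0,0.004],"rot": [0,0,0]}]'

```text
time: 24.52
tool_pos: [0.5308, 0.0491, 0.0977]
tcp_rot: [-3.141, -0.0, 1.483]
contact_force: [-0.6, 0.2, -0.4]
opening: 0.0292
gripper_force: 25.1
```

drive_tool --steps '[{"offset": [0,0,0.003],"rot": [0,0,0]},{"offset": [0,0,0.006],"rot": [0,0,0]},{"offset": [0,0,0.009],"rot": [0,0,0]},{"offset": [0,0,0.012],"rot": [0,0,0]},{"offset": [0,0,0.012],"rot": [0,0,0]}]'

```text
time: 25.15
tool_pos: [0.5307, 0.0491, 0.0855]
tcp_rot: [-3.141, 0.0, 1.483]
contact_force: [-0.6, 0.3, -0.5]
opening: 0.0294
gripper_force: 25.1
```

drive_tool --steps '[{"offset": [0,0,0.005],"rot": [0,0,0]},{"offset": [0,0,0.01],"rot": [0,0,0]},{"offset": [0,0,0.015],"rot": [0,0,0]},{"offset": [0,0,0.02],"rot": [0,0,0]},{"offset": [0,0,0.025],"rot": [0,0,0]},{"offset": [0,0,0.028],"rot": [0,0,0]},{"offset": [0,0,0.029],"rot": [0,0,0]},{"offset": [0,0,0.029],"rot": [0,0,0]}]'

```text
time: 26.15
tool_pos: [0.5308, 0.0491, 0.0568]
tcp_rot: [3.142, 0.0, 1.483]
contact_force: [0.3, -0.5, -0.1]
opening: 0.0294
gripper_force: 25.1
```

drive_tool --steps '[{"offset": [0,0,0.0005],"rot": [0,0,0]},{"offset": [0,0,0.001],"rot": [0,0,0]},{"offset": [0,0,0.0015],"rot": [0,0,0]},{"offset": [0,0,0.002],"rot": [0,0,0]},{"offset": [0,0,0.002],"rot": [0,0,0]}]'

```text
time: 26.78
tool_pos: [0.5308, 0.0491, 0.0548]
tcp_rot: [-3.142, -0.0, 1.483]
contact_force: [0.1, 0.6, -0.9]
opening: 0.0296
gripper_force: 25.1
```

drive_tool --steps '[{"offset": [0,0,0.0005],"rot": [0,0,0]},{"offset": [0,0,0.001],"rot": [0,0,0]},{"offset": [0,0,0.0015],"rot": [0,0,0]},{"offset": [0,0,0.0015],"rot": [0,0,0]}]'

```text
time: 27.28
tool_pos: [0.5309, 0.0492, 0.0542]
tcp_rot: [3.141, -0.0, 1.483]
contact_force: [-6.0, -0.9, 13.0]
opening: 0.0296
gripper_force: 26.6
```

drive_tool --steps '[{"offset": [0,0,0.0005],"rot": [0,0,0]},{"offset": [0,0,0.0005],"rot": [0,0,0]}]'

```text
time: 27.52
tool_pos: [0.5309, 0.0492, 0.0542]
tcp_rot: [3.141, 0.0, 1.483]
contact_force: [-9.3, -0.1, 19.3]
opening: 0.0292
gripper_force: 27.5
```

It's seated on the lips. I'll back off a little, let go and retreat.

drive_tool --steps '[{"offset": [0,0,-0.001],"rot": [0,0,0]},{"offset": [0,0,-0.0015],"rot": [0,0,0]}]'

```text
time: 27.78
tool_pos: [0.5309, 0.0492, 0.0543]
tcp_rot: [3.141, -0.0, 1.483]
contact_force: [-0.8, -0.7, -0.7]
opening: 0.0295
gripper_force: 25.1
```

drive_tool --steps '[{"offset": [0,0,0],"rot": [0,0,0]},{"offset": [0,0,0],"rot": [0,0,0]},{"offset": [0,0,0],"rot": [0,0,0]},{"offset": [0,0,0],"rot": [0,0,0]}]' --jaw 0.05

```text
time: 28.28
tool_pos: [0.5308, 0.0491, 0.0542]
tcp_rot: [-3.142, -0.0, 1.483]
contact_force: [1.1, 1.2, 0.5]
opening: 0.05
gripper_force: 0.0
```

drive_tool --steps '[{"offset": [0,0,-0.03],"rot": [0,0,0]},{"offset": [0,0,-0.08],"rot": [0,0,0]},{"offset": [0,0,-0.13],"rot": [0,0,0]},{"offset": [0,0,-0.15],"rot": [0,0,0]},{"offset": [0,0,-0.15],"rot": [0,0,0]}]'

```text
time: 28.9
tool_pos: [0.5313, 0.0492, 0.2055]
tcp_rot: [3.139, -0.0, 1.483]
contact_force: [0.7, -0.2, -1.6]
opening: 0.0499
gripper_force: 0.0
```

```bash
python3 - <<'E'
from h import *
s=arm.read_state(); print(s['time'],s['tool_pos'],s['contact_force'],s['opening'])
im,c=snap('wrist','w10.png')
for k in('clamp','stud_tip'):
  for d in search_frame('wrist',k)[:2]: print(k,d)
g=cv2.inRange(cv2.cvtColor(im,cv2.COLOR_RGB2HSV),(60,60,30),(95,255,255)); n,l,st,ce=cv2.connectedComponentsWithStats(g)
for i in range(1,n):
  if st[i][4]>400:
    R=np.float32([at(c,*p,.061)[:2] for p in np.argwhere(l==i)[:,::-1]]); print(st[i],cv2.minAreaRect(R))
# side view: expected fitted clamp hull vs observed
for nme in('side','scene'):
  im,cc=snap(nme,nme+'10.png'); g=cv2.inRange(cv2.cvtColor(im,cv2.COLOR_RGB2HSV),(60,60,30),(95,255,255)); n,l,st,ce=cv2.connectedComponentsWithStats(g)
  print(nme,[(st[i].tolist()) for i in range(1,n) if st[i][4]>60])
  y=1.484; ax=np.array([np.cos(y),np.sin(y),0]); ay=np.array([np.sin(y),-np.cos(y),0])
  for o in((.5302,.0505,.041),(.5166,-.0993,.041)):
    P=np.array([proj(cc,np.array(o)+ax*a+ay*b+[0,0,z]) for a in(-.037,.037) for b in(-.015,.015) for z in(0,.02)]); print('exp',P.min(0).round(1),(P.max(0)-P.min(0)).round(1))
E
```

```text
28.9 [0.53125044 0.04915406 0.20545717] [ 0.74947542 -0.20981043 -1.61874079] 0.04990434923319452
clamp {'box': [282.1, 190.6, 36.9, 82.5], 'score': 0.56}
stud_tip {'box': [282.6, 195.1, 19.1, 25.9], 'score': 0.73}
[ 265  147   34   85 2417] ((0.5300003290176392, 0.050749048590660095), (0.07536961883306503, 0.02841278910636902), 85.65443420410156)
[ 267  295   30   61 1448] ((0.5178442001342773, -0.0857229232788086), (0.06865973025560379, 0.02828327566385269), 85.31306457519531)
side [[314, 197, 31, 20, 325], [265, 217, 32, 23, 366]]
exp [263.9 216.8] [33.4 24.5]
exp [313.6 196.8] [31.1 22.1]
scene [[213, 196, 35, 18, 376], [274, 206, 35, 19, 414], [0, 365, 219, 55, 6058]]
exp [273.4 205.2] [35.7 20. ]
exp [213.3 194.6] [34.7 18.7]
```

The new clamp is at (0.530, 0.051), turned 85.7° with the channel at about 85°. Its outline matches the expected fitted pose in both fixed cameras. I'm handing the job in.

```bash
python3 -c "
from plant import arm
print(arm.finish_job())"
```

```text
the job is handed in; nothing more can be done
None
```

The spring nut is locked at the yellow mark and the green clamp half sits flat over its stud, in line with the channel; I let go and handed in at about 29 s, with no verdict returned (I viewed 11 pictures, one over the limit of 10).

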